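# Set the free-standing bench timer and start it

## Task

Set the white bench timer on the black mat: pinch the bar of its black knob and, pressing down on it firmly but gently so that the timer stands still instead of spinning round with the knob, turn the knob clockwise until its white pointer line is at the green marker. Then let go, and only now press the red start button once fully in and release it. Do not let the timer slide or turn on its mat at any time, do not push the marker round, do not bear down hard on the timer (its case is thin: well under 30 N), and leave the tin, the loupe and the jar alone.

Things in the scene. Friction and masses are not known exactly. Their poses are not given: they have to be found in the camera images.
- mat: fixed black rubber mat, 150 x 124 x 3 mm, flat on the worktop, between the parts cabinet (left rear) and the tall polishing machine (right, 0.35 m high, to be kept clear of); origin at the centre of its underside, z up
- timer: loose white and grey bench timer, 116 (x) x 84 (y) x 45 mm high, about 0.3 kg, on four hard feet 84 x 52 mm apart (friction about 0.6, varies); origin at the centre of its underside (on the mat's top), x from the button (front) to the knob (rear), z up. Unless its knob is pressed down with about 10 N, it spins when the knob is turned; 12 to 18 N is right; 30 N on the mat is too much
- knob_top (a point): centre of the top of the black knob, on its axis, 14 mm behind the timer's middle, 77 mm above its underside. The knob is a bar 44 mm long, 14 mm thick (pinch it across these) and 25 mm high on a round skirt of radius 24 mm, whose upper face is 25 mm below this point. Bar and skirt turn as one and do not sink when pressed
- pointer (a point): point in line with the white pointer line at one end of the knob's bar, 27.5 mm from the knob's axis and 27 mm below the knob's top; turns with the knob. The bar runs along the line from knob_top to this point
- marker (a point): green marker block (8 x 5 x 5 mm) on the metal ring round the knob, 27.5 mm from the knob's axis: where the pointer must be set. The ring is stiff and is not to be turned
- knob (a joint): turning angle of the knob in rad, growing clockwise seen from above, 0 to 3; at 0 the pointer looks to the timer's front (its -x). Friction only, about 0.25 N m; it stays where it is left
- ring (a joint): angle of the ring with the green marker in rad, counted as for the knob: the pointer is at the marker when both angles are equal. Always 0.4 to 1.5 rad clockwise of the knob at the start
- button_top (a point): centre of the top of the red start button, a disc of radius 9 mm on the front part of the timer's top, 43 mm in front of its middle, 51.5 mm above its underside when out
- button (a joint): travel of the start button in m, 0 out to 0.004 fully in (downward); a spring of about 1.6 N at first and 5 N fully in pushes it out again; counts as pressed beyond 0.003
- front_left (a point): front left upper corner of the timer (timer frame -58, +42, 45 mm), to watch whether the timer moves
- back_right (a point): rear right upper corner of the timer (timer frame +58, -42, 45 mm)
- wax_tin: loose bystander: round tin with a yellow lid, 66 mm across, 27 mm high, left of the mat; origin at the centre of its underside
- loupe: loose bystander: black loupe, 43 mm across, 34 mm high, right of the mat; origin at the centre of its underside
- screw_jar: loose bystander: clear jar with a black lid, 55 mm across, 68 mm high, behind the mat; origin at the centre of its underside

How it is judged:
By the outcome, as a careful person would: the job done as asked, in the order asked, and still so for the second after the job is handed in, with the robot touching nothing.
It also fails if it takes over 54 s, if anything falls off the work surface, if the arm or the gripper's body presses on something with over 40 N, if the wrist force passes 120 N, or if a joint passes its speed limit or range.

## Robot

A 6-joint arm with a two-finger parallel gripper is mounted at the origin on a cart in front of the work surface, level with it; the furniture and walls round the work are solid. World frame = base frame: x ahead of the robot, y to its left, z up, the work surface at z = 0. Lengths are in mm, angles in rad, forces in N, time in s.
With the tool pointing down it reaches from about 300 to 850 mm from the base axis. Payload 5.4 kg.
Tool frame: the origin (TCP) lies midway between the tips of the shut fingers; the grasp point (between the pads) lies behind it (r.grip_point_offset is the z of the grasp point in the tool frame, in mm); z points along the fingers, y is the line along which they close (so a half turn about z gives the same grasp; the last joint's range is limited). The gripper opens to 85 mm and grips with 20 to 120 N. Pads are 22 mm wide; open, the fingers measure 114 mm over their backs; the gripper's body (76 mm by 85 mm) begins 54 mm behind the grasp point. The pads swing forward as they close: fully open they stand 13 mm farther back than shut.
Start: joints at [-1.5, 0.158, 1.597, -0, 1.386, -0.21], TCP at [159.323, -552.469, 231.299] pointing down, gripper open.
Joint ranges: [-2.91, 2.91], [-0.94, 2.29], [0.18, 2.7], [-1.29, 4.43], [0.17, 2.64], [-3, 3]. Speed limits (rad/s): [2.57, 2.57, 3.14, 3.14, 3.14, 3.14].

## Interface

Orientations are given as a unit quaternion [w, x, y, z].
In Python, from workcell import r gives the robot as it stands.
- The arm moves only by the tool drive_tool, never from a script. Its arguments are lists of equal length, an entry for each row: "dr": the turn, a rotation vector about the tool's x, y, z normalised to -1 to 1, where 1 is 120 degrees, a list of three; "xyz": the shift along the tool's x, y, z normalised to -1 to 1, where 1 is 60 mm, a list of three; "claw": the closure, from 0 (fully open) to 1 (shut). A call has 1 to 12 rows; each row shifts and turns the commanded pose from where the row before left it, along the tool's axes as they then stand; what a row does not reach is not made up. A row lasts 1/8 s, in which the tool goes at most 62.5 mm and 10.7 degrees, less where a joint would pass 70% of its speed; a pose out of reach is approached as far as the arm can. A call with a number of a shift or a turn outside -1 to 1 is refused whole. A call with a gripper value outside its range is refused whole. The fingers move at their own pace and stop on an object; "newtons" is the grip in N (left out, the last holds). Time passes only in rows, so rows that do not move let the fingers close. It gives the time, the measured TCP pose, the force, the opening and the grip force at its end, in the units of the state.
- r.get_obs(): the state, without advancing time (a new reading comes with each control period).
- r.capture(name): name is "side" or "top"; returns a dict with "frame" (384x512x3 uint8, red, green, blue), "range_z" (384x512 float32, mm along the optical axis (not along the pixel's ray), 0 where there is no reading), "fx", "fy", "cx", "cy" (pixels), "k1" (the pictures are not rectified: a ray, as slopes to the right and down, at radius r is drawn at 1 + k1 r^2 times it, then the intrinsics apply), "T" (4x4, takes a point from camera to world coordinates). Camera axes: x right, y down, z forward; pixel columns grow to the right and rows downward; lengths in mm; the calibration is good to about 2 mm. A picture is of the moment at which its call begins.
- r.sign_off(): hands the job in; it is judged then, once.
The state is a dict: "clock": time; "joint_positions": joint angles; "joint_vel": joint speeds; "effort": joint torques, N m; "eef_pos": TCP position; "orientation": TCP orientation; "force": force on the tool from outside, world axes, zero at the start; "wrist_torque": the same for the moment, N m; "grip_width": opening from 0.0 (shut) to 1.0 (fully open); "grasp_force": force on a finger pad.
Only numpy, scipy, OpenCV 4.12 (cv2) and the standard library are available. Lean on these libraries where they do the work, as an engineer would, in place of code of your own. Each camera call takes 0.05 s, during which the arm holds its last target. There are 200 camera calls.

## Working session

There is one attempt and no reset: what is moved stays moved. The work goes in short steps, Python scripts to look and compute and a tool call to move; the robot and the scene stay as the last step left them, time stands still between calls to the robot, and variables do not carry over. Pictures are saved under pics/ and viewed, at most 10 in all, crops included, and the job is handed in when it is done.

Besides the shell and the picture viewer there is one more tool, called after "Request:" as a command line: name --argument value ..., lists and objects as JSON in quotes. drive_tool: Moves the arm, as the interface text tells. Scaled input: -1 to 1 covers 60 mm each way for a shift and 120 degrees each way for a turn. Its arguments: {"type":"object","properties":{"dr":{"type":"array","items":{"type":"array","items":{"type":"number","minimum":-1,"maximum":1}}},"xyz":{"type":"array","items":{"type":"array","items":{"type":"number","minimum":-1,"maximum":1}}},"claw":{"type":"array","items":{"type":"number"}},"newtons":{"type":"number"}},"required":["dr","xyz","claw"]}

```bash
mkdir -p pics; cat > h.py <<'E'
import numpy as np, cv2
from workcell import r
def cap(n):
    c=r.capture(n); return c
def ray(c,uv):
    uv=np.atleast_2d(np.array(uv,float))
    d=np.c_[(uv[:,0]-c['cx'])/c['fx'],(uv[:,1]-c['cy'])/c['fy']]
    p=d.copy()
    for _ in range(20): p=d/(1+c['k1']*(p**2).sum(1,keepdims=True))
    T=np.array(c['T']); return T[:3,3],np.c_[p,np.ones(len(p))]@T[:3,:3].T
def plane(c,uv,z):
    o,D=ray(c,uv); return o+D*((z-o[2])/D[:,2])[:,None]
def depth(c,uv):
    o,D=ray(c,uv); uv=np.atleast_2d(uv).astype(int); return o+D*c['range_z'][uv[:,1],uv[:,0]][:,None]
def cross(c1,u1,c2,u2):
    o1,d1=ray(c1,u1);o2,d2=ray(c2,u2);A=np.c_[d1[0],-d2[0]]
    t=np.linalg.lstsq(A,o2-o1,rcond=None)[0];a=o1+t[0]*d1[0];b=o2+t[1]*d2[0];return (a+b)/2,np.linalg.norm(a-b)
def save(c,n): cv2.imwrite('pics/'+n,c['frame'][:,:,::-1])
E
python3 - <<'E'
from h import *
for n in('top','side'):
    c=cap(n);save(c,n+'0.png');print(n,c['fx'],c['k1'],np.round(c['T'],3).tolist())
o=r.get_obs();print(o);print(r.grip_point_offset)
E
```

```text
top 403.30888418349474 0.02159373087117818 [[0.028, -0.987, 0.158, 499.698], [-0.999, -0.024, 0.025, 122.859], [-0.02, -0.158, -0.987, 910.757], [0.0, 0.0, 0.0, 1.0]]
side 470.7350424498023 -0.190465108436351 [[0.91, -0.226, 0.347, 281.439], [-0.413, -0.447, 0.793, -629.274], [-0.024, -0.866, -0.5, 541.638], [0.0, 0.0, 0.0, 1.0]]
{'clock': 0.1, 'joint_positions': array([-1.50009500e+00,  1.58985896e-01,  1.59811656e+00, -6.21000414e-06,
        1.38623919e+00, -2.10076376e-01]), 'joint_vel': array([-0.00017127, -0.00448812, -0.0044423 ,  0.00161129,  0.00215674,
        0.00318332]), 'effort': array([-5.19528694e-04, -3.96991754e+01, -3.32338285e+01, -1.53164942e-04,
        4.23749079e-03, -1.00328609e-06]), 'eef_pos': array([ 159.2849343 , -551.9183435 ,  230.41031438]), 'orientation': array([-8.72587883e-04,  9.90161201e-01,  1.39928663e-01,  5.78479197e-05]), 'force': array([-0.17925819, -0.76555708,  0.56202452]), 'wrist_torque': array([-0.03066749, -0.02043684, -0.05020971]), 'grasp_force': 0.0, 'grip_width': 0.9992722609356998}
-18.700000000000003
```

View pics/top0.png

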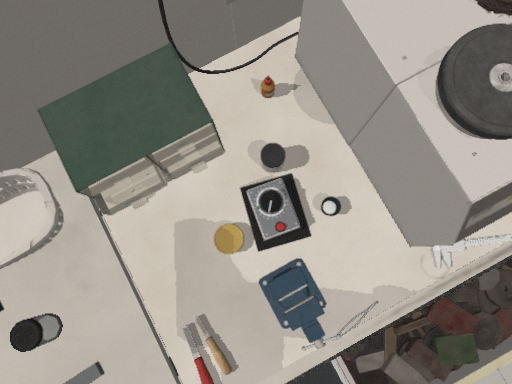

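View pics/side0.png

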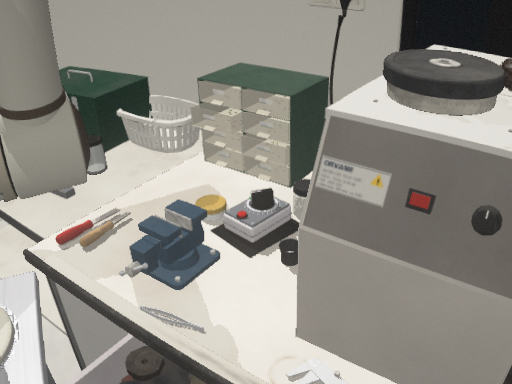

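The top view shows the timer at about (275,213), with the knob at (271,203), the red button at (280,227) and the green marker near (257,207). In the side view the knob is at (262,199) and the button at (241,215). Next I'll take enlarged crops and masks.

```bash
cat > m.py <<'E'
from h import *
def blobs(c,kind,box):
    hsv=cv2.cvtColor(c['frame'],cv2.COLOR_RGB2HSV);h,s,v=[hsv[:,:,i].astype(int) for i in range(3)]
    m={'red':((h<8)|(h>172))&(s>130)&(v>80),'green':(h>40)&(h<90)&(s>70)&(v>50)}[kind]
    x0,y0,x1,y1=box;mm=np.zeros(m.shape,np.uint8);mm[y0:y1,x0:x1]=m[y0:y1,x0:x1]
    n,l,st,ce=cv2.connectedComponentsWithStats(mm);return [(st[i,4],ce[i].round(2)) for i in range(1,n) if st[i,4]>2]
BT=(235,165,315,255);BS=(205,175,305,255)
E
python3 - <<'E'
from m import *
t=cap('top');s=cap('side')
for k in('red','green'):print(k,blobs(t,k,BT),blobs(s,k,BS))
a=blobs(t,'red',BT);b=blobs(s,'red',BS)
if a and b: print('button',cross(t,max(a,key=lambda q:q[0])[1],s,max(b,key=lambda q:q[0])[1]))
a=blobs(t,'green',BT);b=blobs(s,'green',BS)
if a and b: print('marker',cross(t,max(a,key=lambda q:q[0])[1],s,max(b,key=lambda q:q[0])[1]))
im=[]
for c,(x0,y0,x1,y1) in((t,BT),(s,BS)):
    im.append(cv2.resize(c['frame'][y0:y0+80,x0:x0+80,::-1] if c is t else c['frame'][180:260,215:295,::-1],(400,400),interpolation=cv2.INTER_CUBIC))
    im[-1]=cv2.resize(im[-1],(400,400))
cv2.imwrite('pics/crop.png',np.hstack(im))
uv=[(x,y) for y in range(180,250,6) for x in range(245,305,6)]
P=depth(t,uv);
for i in range(0,len(P),10): print(uv[i][1],P[i:i+10,2].round().astype(int))
E
```

```text
red [(np.int32(60), array([280. , 226.5]))] [(np.int32(43), array([241.51, 213.95]))]
green [(np.int32(9), array([258.44, 206.89]))] []
button (array([554.49712695,  89.09200503,  50.48482164]), np.float64(1.3120966866342791))
180 [ 1  1 -3 -2  2 40 48  5  4 -1]
186 [ 0 -1 39 48 46 49 49  4  5 -3]
192 [ 2 49 49 48 57 83 49 43  5 -1]
198 [ 2 48 52 55 80 55 54 48  5  4]
204 [ 1 29 50 55 81 54 54 51  3  5]
210 [ 1  1 49 47 80 52 52 49 46  2]
216 [ 2  2 43 48 49 47 46 48 46  5]
222 [ 0  3  2 46 50 50 57 48 47 41]
228 [ 0  0  0 46 48 48 56 50 42  4]
234 [-1  0  3 41 48 45 26  5  3  2]
240 [0 0 2 2 5 5 4 3 1 4]
246 [1 2 1 2 2 5 3 2 1 0]
```

View pics/crop.png

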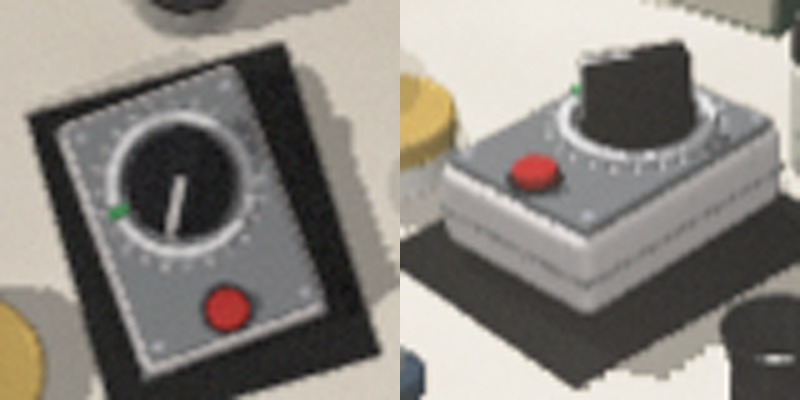

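The crops show the white pointer line from about (271,201) to (269.5,211.5) in the top view, the green marker at (258.5,207) and the button at (280,226.5). Now I'll compute the knob axis, the bar's direction and the angles.

```bash
cat > k.py <<'E'
from m import *
def topmeas(t,verbose=1):
    vv,uu=np.mgrid[165:255,235:315];uv=np.c_[uu.ravel(),vv.ravel()];P=depth(t,uv)
    col=t['frame'][uv[:,1],uv[:,0]].astype(int)
    hi=P[:,2]>70
    u=uv[hi]; Q=plane(t,u,80)   # bar top pixels on plane z=80
    (bc,bs,ba)=cv2.minAreaRect(Q[:,:2].astype(np.float32))
    # case top
    m=(abs(P[:,2]-48)<6)
    mk=np.zeros((384,512),np.uint8);mk[uv[m,1],uv[m,0]]=1
    Q2=plane(t,uv[m|hi|(P[:,2]>42)],48);R=cv2.minAreaRect(Q2[:,:2].astype(np.float32))
    return dict(bar=(bc,bs,ba),nbar=hi.sum(),zbar=np.median(P[hi,2]),case=R,zcase=np.median(P[m,2]))
E
python3 - <<'E'
from k import *
t=cap('top');s=cap('side');print(topmeas(t))
bt=plane(t,[280,226.5],54.5)[0];bs=plane(s,[241.5,213.9],54.5)[0];print('button',bt,bs)
g=plane(t,[258.44,206.89],54)[0];gs=plane(s,[215+176/5,180+90/5],54)[0];print('green',g,gs)
print('line z80',plane(t,[(271.2,200.6),(269.4,211.6)],80))
# white ring
f=t['frame'].astype(int);vv,uu=np.mgrid[180:225,252:290]
m=(f[180:225,252:290].min(2)>165)
uv=np.c_[uu[m],vv[m]];Q=plane(t,uv,51)[:,:2]
for _ in range(8):
    A=np.c_[2*Q,np.ones(len(Q))];x=np.linalg.lstsq(A,(Q**2).sum(1),rcond=None)[0];R=np.sqrt(x[2]+x[0]**2+x[1]**2)
    e=abs(np.linalg.norm(Q-x[:2],axis=1)-R);Q=Q[e<max(3,1.5*np.median(e))]
print('ring',x[:2],R,len(Q))
# white pixels per location of line
m2=(f[180:225,252:290].min(2)>110)
for row in range(16,34): print(row+180,f[180+row,262:280].min(1))
# bar points from side depth
vv,uu=np.mgrid[175:230,235:290];uv=np.c_[uu.ravel(),vv.ravel()];P=depth(s,uv);k=(P[:,2]>72)&(P[:,2]<90)&(abs(P[:,0]-605)<45)
print('side bar',k.sum(),P[k].mean(0),P[k].min(0),P[k].max(0))
E
```

```text
{'bar': ((589.3883056640625, 100.57107543945312), (182.00645446777344, 162.0717315673828), 2.512906789779663), 'nbar': np.int64(175), 'zbar': np.float64(80.11081085647811), 'case': ((592.8984375, 100.75822448730469), (192.10565185546875, 166.85899353027344), 1.3377366065979004), 'zcase': np.float64(48.308009949481516)}
button [554.86355218  89.04571008  54.5       ] [551.67213381  83.52400875  54.5       ]
green [595.40381785 135.74677203  54.        ] [590.59424061 131.64400692  54.        ]
line z80 [[606.29087911 109.24739515  80.        ]
 [583.31099064 112.46573859  80.        ]]
ring [608.66854257 110.73363976] 29.883044908002674 71
196 [38 32 31 29 34 30 33 35 35 35 33 39 30 32 14 25 29 28]
197 [32 31 33 33 28 35 33 39 34 36 34 36 30 23 30 31 23 30]
198 [35 30 34 36 34 29 30 33 37 34 36 36 35 30 24 24 29 27]
199 [37 31 36 30 34 33 33 38 36 39 38 34 30 30 28 21 30 27]
200 [ 38  37  30  35  35  35  30  56 110 113  55  34  30  29  22  31  30  24]
201 [ 35  31  35  37  34  33  34  61 146 153  64  37  34  23  30  22  30  32]
202 [ 38  32  30  37  33  32  36  84 162 158  48  36  29 
[... 314 characters left out ...]
8  30  27  32  27]
207 [ 55  35  30  29  29  34  83 161 156  49  33  30  28  25  25  36  28  36]
208 [ 67  29  35  32  31  37 112 160 133  40  31  20  31  32  27  26  31  51]
209 [ 74  55  32  36  32  34 118 161 123  34  32  24  22  34  36  31  40  63]
210 [109  82  71  41  33  21 127 150  90  33  20  31  31  29  36  42  57 109]
211 [178 130  96  93  72  52 118 121  57  25  30  33  34  39  61  85 117 164]
212 [196 172 136 103  97  96 116 124  88  57  65  73  93  98 119 133 163 194]
213 [169 190 191 173 133 111 117 124 112 101  99 104 131 139 164 187 193 185]
side bar 122 [605.18364138 107.06808911  76.39824901] [584.4982834   98.12907347  72.07395511] [626.4160564  119.80146778  80.36472607]
```

Request:
drive_tool --dr '[[0,0,0],[0,0,0],[0,0,0],[0,0,0],[0,0,0],[0,0,0],[0,0,0],[0,0,0],[0,0,0]]' --xyz '[[0.56,-0.67,0],[0.56,-0.67,0],[0.56,-0.67,0],[0.56,-0.67,0],[0.56,-0.67,0],[0.56,-0.67,0],[0.56,-0.67,0],[0.56,-0.67,0],[0,0,0]]' --claw '[0,0,0,0,0,0,0,0,0]' --newtons 25

```text
clock: 1.42
eef_pos: [329.3, -166.4, 231.3]
orientation: [-0.0, 0.99, 0.143, 0.0]
force: [-0.5, 0.3, -1.6]
grip_width: 0.996
grasp_force: 0.0
```

Request:
drive_tool --dr '[[0,0,0],[0,0,0],[0,0,0],[0,0,0],[0,0,0],[0,0,0],[0,0,0],[0,0,0],[0,0,-0.085],[0,0,-0.085],[0,0,-0.085],[0,0,-0.085]]' --xyz '[[0.71,-0.39,0],[0.71,-0.39,0],[0.71,-0.39,0],[0.71,-0.39,0],[0.71,-0.39,0],[0.71,-0.39,0],[0.71,-0.39,0],[0.71,-0.39,0],[0,0,0],[0,0,0],[0,0,0],[0,0,0]]' --claw '[0,0,0,0,0,0,0,0,0,0,0,0]'

```text
clock: 2.92
eef_pos: [604.6, 103.6, 230.9]
orientation: [0.0, 0.878, 0.478, -0.0]
force: [0.5, 0.6, -0.0]
grip_width: 1.003
grasp_force: 0.0
```

Request:
drive_tool --dr '[[0,0,-0.085],[0,0,-0.085],[0,0,-0.085],[0,0,-0.085],[0,0,-0.085],[0,0,-0.085],[0,0,-0.085],[0,0,-0.085],[0,0,-0.085],[0,0,-0.085],[0,0,-0.085],[0,0,0]]' --xyz '[[0,0,0.1],[0,0,0.1],[0,0,0.1],[0,0,0.1],[0,0,0.1],[0,0,0.1],[0,0,0.1],[0,0,0.1],[0,0,0.1],[0,0,0.1],[0,0,0],[0,0,0]]' --claw '[0.7,0.7,0.7,0.7,0.7,0.7,0.7,0.7,0.7,0.7,0.7,0.7]'

```text
clock: 4.42
eef_pos: [604.4, 103.8, 170.9]
orientation: [-0.0, 0.097, 0.995, -0.0]
force: [0.4, -0.5, -0.0]
grip_width: 0.303
grasp_force: 0.0
```

```bash
python3 - <<'E'
from h import *
o=r.get_obs();print(o)
from scipy.spatial.transform import Rotation as R
q=o['orientation'];print(R.from_quat(np.r_[q[1:],q[0]]).as_matrix().round(3))
s=cap('side');t=cap('top')
im=[cv2.resize(s['frame'][90:250,200:330,::-1],(390,480),interpolation=cv2.INTER_CUBIC),cv2.resize(t['frame'][140:260,210:310,::-1],(400,480),interpolation=cv2.INTER_CUBIC)]
cv2.imwrite('pics/h1.png',np.hstack(im))
E
```

```text
{'clock': 4.425, 'joint_positions': array([-2.64679029e-02,  3.05394863e-01,  1.54585622e+00, -3.69978336e-04,
        1.29066639e+00, -1.40338856e+00]), 'joint_vel': array([ 0.0060108 , -0.00520814, -0.00164528,  0.00089578,  0.001102  ,
        0.06607306]), 'effort': array([ 1.06665271e-01, -4.42256463e+01, -3.19676077e+01,  3.15302226e-03,
        7.93632731e-03, -6.20359797e-01]), 'eef_pos': array([604.4166373 , 103.8320076 , 170.93753179]), 'orientation': array([-1.49490144e-04,  9.67351465e-02,  9.95310129e-01, -1.88764243e-04]), 'force': array([ 0.42583907, -0.4556045 , -0.02563447]), 'wrist_torque': array([-0.01274279, -0.03564295,  0.03576092]), 'grasp_force': 0.0, 'grip_width': 0.3031294004427246}
[[-0.981  0.193 -0.   ]
 [ 0.193  0.981 -0.   ]
 [ 0.    -0.    -1.   ]]
```

View pics/h1.png

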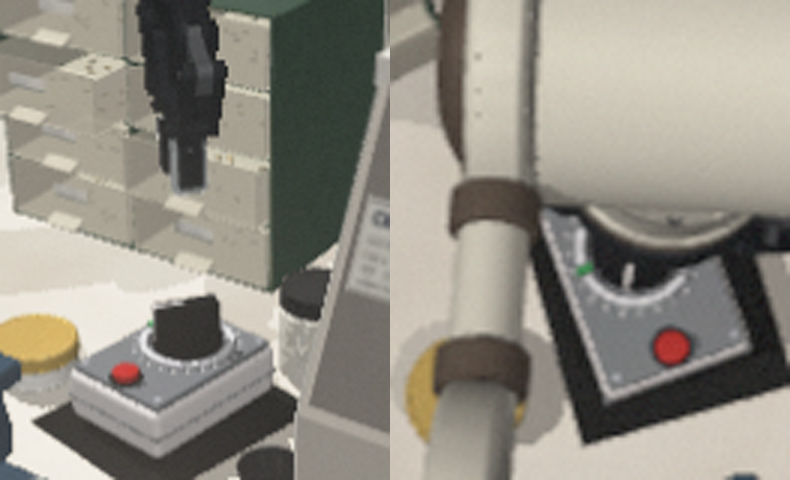

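The timer and mat are undisturbed. The fingers hang above the knob with the tips near side px (263,153), and the top camera is blocked by the arm. I'll align the tool and descend beside the bar.

Request:
drive_tool --dr '[[0,0,-0.012],[0,0,0],[0,0,0],[0,0,0],[0,0,0],[0,0,0],[0,0,0],[0,0,0]]' --xyz '[[-0.067,0.085,0],[0,0,0],[0,0,0.3],[0,0,0.3],[0,0,0.3],[0,0,0.3],[0,0,0.2],[0,0,0]]' --claw '[0.73,0.73,0.73,0.73,0.73,0.73,0.73,0.73]'

```text
clock: 5.52
eef_pos: [608.1, 109.6, 85.9]
orientation: [-0.001, 0.083, 0.997, -0.0]
force: [-0.3, 0.1, 0.2]
grip_width: 0.271
grasp_force: 0.0
```

```bash
python3 - <<'E'
from h import *
o=r.get_obs();print(o['eef_pos'],o['orientation'],o['force'],o['grip_width'],o['joint_positions'])
s=cap('side');t=cap('top')
im=[cv2.resize(s['frame'][150:240,210:310,::-1],(600,540),interpolation=cv2.INTER_CUBIC)]
cv2.imwrite('pics/h2.png',np.hstack(im))
E
```

```text
[608.07954872 109.57826939  85.85868447] [-1.23025249e-03  8.25834205e-02  9.96583392e-01 -8.33358953e-05] [-0.25534026  0.08188589  0.16705188] 0.27066885671864577 [-1.69987399e-02  4.13709547e-01  1.58743377e+00 -5.30344153e-06
  1.14291547e+00 -1.42243757e+00]
```

View pics/h2.png

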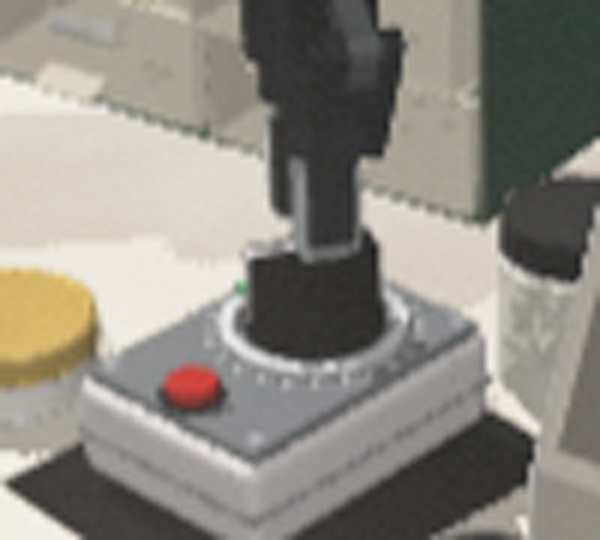

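The near fingertip is in front of the bar at crop (330,255), and the timer is unmoved. I'll descend gradually while watching the force.

Request:
drive_tool --dr '[[0,0,0],[0,0,0],[0,0,0],[0,0,0]]' --xyz '[[0,0,0.05],[0,0,0.05],[0,0,0.04],[0,0,0]]' --claw '[0.73,0.73,0.73,0.73]'

```text
clock: 6.12
eef_pos: [608.7, 109.6, 78.6]
orientation: [-0.0, 0.083, 0.997, -0.0]
force: [0.1, 0.2, -0.1]
grip_width: 0.273
grasp_force: 0.0
```

Request:
drive_tool --dr '[[0,0,0],[0,0,0],[0,0,0],[0,0,0]]' --xyz '[[0,0,0.06],[0,0,0.06],[0,0,0.06],[0,0,0]]' --claw '[0.73,0.73,0.73,0.73]'

```text
clock: 6.62
eef_pos: [608.6, 109.6, 67.6]
orientation: [-0.0, 0.083, 0.997, -0.0]
force: [-0.3, -0.3, -0.4]
grip_width: 0.271
grasp_force: 0.0
```

Request:
drive_tool --dr '[[0,0,0],[0,0,0],[0,0,0],[0,0,0]]' --xyz '[[0,0,0.05],[0,0,0.05],[0,0,0.05],[0,0,0]]' --claw '[0.73,0.73,0.73,0.73]'

```text
clock: 7.12
eef_pos: [608.6, 109.6, 58.7]
orientation: [-0.0, 0.083, 0.997, -0.0]
force: [0.1, 1.4, -0.2]
grip_width: 0.267
grasp_force: 0.0
```

Request:
drive_tool --dr '[[0,0,0],[0,0,0],[0,0,0]]' --xyz '[[0,0,0.02],[0,0,0],[0,0,0]]' --claw '[0.73,0.73,0.73]'

```text
clock: 7.5
eef_pos: [609.0, 109.6, 58.0]
orientation: [0.0, 0.083, 0.997, 0.0]
force: [-0.2, -0.0, -0.5]
grip_width: 0.272
grasp_force: 0.0
```

Request:
drive_tool --dr '[[0,0,0],[0,0,0],[0,0,0]]' --xyz '[[0,0,0.02],[0,0,0],[0,0,0]]' --claw '[0.73,0.73,0.73]'

```text
clock: 7.88
eef_pos: [609.0, 109.6, 56.7]
orientation: [0.0, 0.083, 0.997, -0.0]
force: [0.1, -0.2, -0.0]
grip_width: 0.268
grasp_force: 0.0
```

Request:
drive_tool --dr '[[0,0,0],[0,0,0]]' --xyz '[[0,0,0.017],[0,0,0]]' --claw '[0.73,0.73]'

```text
clock: 8.12
eef_pos: [608.9, 109.6, 55.5]
orientation: [-0.0, 0.083, 0.997, 0.0]
force: [-0.8, -0.4, -0.6]
grip_width: 0.273
grasp_force: 0.0
```

Request:
drive_tool --dr '[[0,0,0],[0,0,0]]' --xyz '[[0,0,0.017],[0,0,0]]' --claw '[0.73,0.73]'

```text
clock: 8.38
eef_pos: [609.1, 109.6, 55.0]
orientation: [0.0, 0.083, 0.997, 0.0]
force: [-1.3, -0.5, 3.3]
grip_width: 0.273
grasp_force: 1.6
```

Request:
drive_tool --dr '[[0,0,0],[0,0,0]]' --xyz '[[0,0,0.008],[0,0,0]]' --claw '[0.73,0.73]'

```text
clock: 8.62
eef_pos: [609.1, 109.6, 55.0]
orientation: [0.0, 0.083, 0.997, -0.0]
force: [-2.8, -0.7, 5.9]
grip_width: 0.27
grasp_force: 3.2
```

Request:
drive_tool --dr '[[0,0,0],[0,0,0]]' --xyz '[[0,0,0.008],[0,0,0]]' --claw '[0.73,0.73]'

```text
clock: 8.88
eef_pos: [609.1, 109.6, 55.0]
orientation: [0.0, 0.082, 0.997, -0.0]
force: [-5.3, -1.1, 9.5]
grip_width: 0.271
grasp_force: 4.6
```

Request:
drive_tool --dr '[[0,0,0],[0,0,0]]' --xyz '[[0.01,0,0],[0,0,0]]' --claw '[0.73,0.73]'

```text
clock: 9.12
eef_pos: [609.1, 109.6, 55.0]
orientation: [0.001, 0.083, 0.997, -0.0]
force: [-2.7, 0.5, 7.1]
grip_width: 0.269
grasp_force: 3.7
```

Request:
drive_tool --dr '[[0,0,0],[0,0,0]]' --xyz '[[0.02,0,0.018],[0,0,0]]' --claw '[0.73,0.73]'

```text
clock: 9.38
eef_pos: [609.1, 109.6, 55.0]
orientation: [0.002, 0.083, 0.997, -0.0]
force: [-1.6, -0.9, 10.6]
grip_width: 0.269
grasp_force: 5.0
```

Request:
drive_tool --dr '[[0,0,0],[0,0,0]]' --xyz '[[0.01,0,0.008],[0,0,0]]' --claw '[0.76,0.76]' --newtons 20

```text
clock: 9.62
eef_pos: [609.3, 109.8, 55.1]
orientation: [0.003, 0.083, 0.997, 0.0]
force: [-0.7, -0.9, 10.5]
grip_width: 0.236
grasp_force: 5.6
```

Request:
drive_tool --dr '[[0,0,0],[0,0,0]]' --xyz '[[0,0,0],[0,0,0]]' --claw '[0.78,0.78]'

```text
clock: 9.88
eef_pos: [609.3, 109.8, 55.1]
orientation: [0.003, 0.083, 0.997, 0.0]
force: [-0.3, -1.5, 11.8]
grip_width: 0.219
grasp_force: 5.8
```

Request:
drive_tool --dr '[[0,0,0],[0,0,0]]' --xyz '[[0,0,0],[0,0,0]]' --claw '[0.8,0.8]'

```text
clock: 10.12
eef_pos: [609.3, 109.8, 55.2]
orientation: [0.003, 0.083, 0.997, 0.0]
force: [-0.2, -0.3, 11.8]
grip_width: 0.201
grasp_force: 5.8
```

Request:
drive_tool --dr '[[0,0,0],[0,0,0]]' --xyz '[[0,0,0],[0,0,0]]' --claw '[0.815,0.815]'

```text
clock: 10.38
eef_pos: [609.4, 110.2, 55.2]
orientation: [0.003, 0.083, 0.997, 0.0]
force: [-0.7, 0.3, 12.2]
grip_width: 0.18
grasp_force: 7.2
```

Request:
drive_tool --dr '[[0,0,0],[0,0,0]]' --xyz '[[0,0,0],[0,0,0]]' --claw '[0.825,0.825]'

```text
clock: 10.62
eef_pos: [609.5, 110.6, 55.2]
orientation: [0.003, 0.083, 0.997, 0.001]
force: [1.1, 2.7, 10.5]
grip_width: 0.179
grasp_force: 7.7
```

Request:
drive_tool --dr '[[0,0,0],[0,0,0]]' --xyz '[[0,0,0],[0,0,0]]' --claw '[0.835,0.835]'

```text
clock: 10.88
eef_pos: [609.6, 111.0, 55.3]
orientation: [0.003, 0.083, 0.997, 0.001]
force: [0.1, 2.7, 10.6]
grip_width: 0.162
grasp_force: 8.0
```

Request:
drive_tool --dr '[[0,0,0],[0,0,0]]' --xyz '[[0,0.013,0.008],[0,0,0]]' --claw '[0.85,0.85]'

```text
clock: 11.12
eef_pos: [609.6, 111.1, 55.3]
orientation: [0.003, 0.083, 0.997, 0.001]
force: [-2.0, 1.4, 14.8]
grip_width: 0.158
grasp_force: 25.0
```

```bash
python3 - <<'E'
from m import *
o=r.get_obs();print(o['eef_pos'],o['orientation'],o['force'],o['wrist_torque'],o['grip_width'],o['grasp_force'])
s=cap('side');print(blobs(s,'red',BS))
t=cap('top');print(blobs(t,'red',BT),blobs(t,'green',BT))
E
```

```text
[609.61271624 111.13485251  55.26945562] [3.16885119e-03 8.25588185e-02 9.96581025e-01 5.11343313e-04] [-2.01463316  1.40617566 14.75101272] [ 0.22908182  0.3088906  -0.02883105] 0.15783806914790813 24.978093792451546
[(np.int32(45), array([241.36, 213.96]))]
[(np.int32(60), array([280. , 226.5]))] [(np.int32(6), array([257.83, 207.17]))]
```

Request:
drive_tool --dr '[[0,0,0],[0,0,0],[0,0,0]]' --xyz '[[0.01,0,0],[0,0,0],[0,0,0]]' --claw '[0.9,0.9,0.9]' --newtons 60

```text
clock: 11.6
eef_pos: [609.6, 111.2, 55.4]
orientation: [0.004, 0.083, 0.997, 0.001]
force: [-0.2, 1.2, 13.5]
grip_width: 0.15
grasp_force: 64.1
```

Request:
drive_tool --dr '[[0,0,0.025],[0,0,0.025],[0,0,0]]' --xyz '[[0,-0.0013,0],[0,-0.0013,0],[0,0,0]]' --claw '[0.9,0.9,0.9]'

```text
clock: 11.98
eef_pos: [609.5, 111.0, 55.4]
orientation: [0.004, 0.135, 0.991, 0.001]
force: [-0.3, 1.4, 13.6]
grip_width: 0.152
grasp_force: 64.0
```

Request:
drive_tool --dr '[[0,0,0.025],[0,0,0.025],[0,0,0.025],[0,0,0.025],[0,0,0]]' --xyz '[[0,-0.0013,0],[0,-0.0013,0],[0,-0.0013,0],[0,-0.0013,0],[0,0,0]]' --claw '[0.9,0.9,0.9,0.9,0.9]'

```text
clock: 12.6
eef_pos: [609.4, 110.6, 55.4]
orientation: [0.004, 0.238, 0.971, 0.001]
force: [0.2, 0.9, 13.2]
grip_width: 0.151
grasp_force: 63.8
```

```bash
python3 - <<'E'
from m import *
o=r.get_obs();print(o['eef_pos'],o['force'],o['wrist_torque'])
s=cap('side');print(blobs(s,'red',BS))
t=cap('top');print(blobs(t,'red',BT),blobs(t,'green',BT))
E
```

```text
[609.38940946 110.56515318  55.37565773] [ 0.24255194  0.89583814 13.17939512] [ 0.04607352  0.03507821 -0.0113621 ]
[(np.int32(44), array([241.43, 213.91]))]
[(np.int32(60), array([280. , 226.5]))] [(np.int32(6), array([257.83, 207.17]))]
```

Request:
drive_tool --dr '[[0,0,0.03],[0,0,0.03],[0,0,0.03],[0,0,0.03],[0,0,0.03],[0,0,0]]' --xyz '[[0,-0.0016,0],[0,-0.0016,0],[0,-0.0016,0],[0,-0.0016,0],[0,-0.0016,0],[0,0,0]]' --claw '[0.9,0.9,0.9,0.9,0.9,0.9]'

```text
clock: 13.45
eef_pos: [609.0, 110.1, 55.4]
orientation: [0.003, 0.387, 0.922, 0.001]
force: [0.1, 0.5, 14.3]
grip_width: 0.15
grasp_force: 63.8
```

Request:
drive_tool --dr '[[0,0,0.03],[0,0,0.025],[0,0,0]]' --xyz '[[0,-0.0016,0],[0,-0.0013,0],[0,0,0]]' --claw '[0.9,0.9,0.9]'

```text
clock: 13.82
eef_pos: [608.9, 109.9, 55.4]
orientation: [0.003, 0.439, 0.898, 0.002]
force: [-0.7, 0.7, 14.7]
grip_width: 0.148
grasp_force: 63.8
```

```bash
python3 - <<'E'
from m import *
o=r.get_obs();print(o['eef_pos'],o['force'],o['wrist_torque'],o['orientation'])
s=cap('side');print(blobs(s,'red',BS))
t=cap('top');print(blobs(t,'red',BT),blobs(t,'green',BT))
im=[cv2.resize(s['frame'][150:240,210:310,::-1],(400,360),interpolation=cv2.INTER_CUBIC),cv2.resize(t['frame'][165:255,235:335,::-1],(400,360),interpolation=cv2.INTER_CUBIC)]
cv2.imwrite('pics/h3.png',np.hstack(im))
E
```

```text
[608.85732339 109.94935842  55.37639479] [-0.69899753  0.70200619 14.70813781] [-0.02613252  0.22920182 -0.04947194] [0.0032887  0.43901961 0.89847013 0.00154647]
[(np.int32(45), array([241.36, 213.96]))]
[(np.int32(60), array([280. , 226.5]))] [(np.int32(6), array([257.83, 207.17]))]
```

View pics/h3.png

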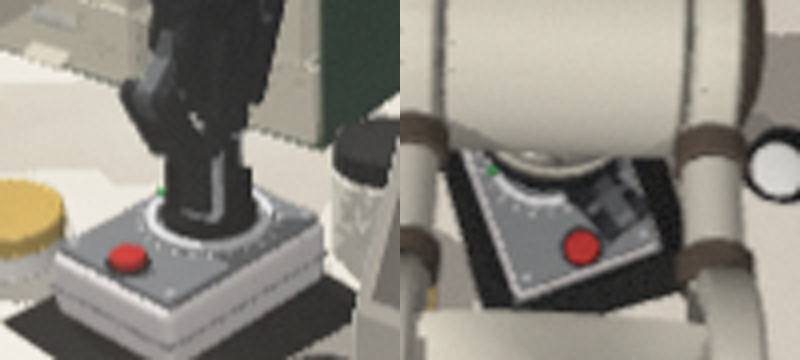

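The button and marker pixels are unchanged, so the timer and ring have stayed still. Before the last bit of the turn I'll refine the marker angle from the first picture.

```bash
python3 - <<'E'
from m import *
c=cap('top');f=cv2.imread('pics/top0.png')[:,:,::-1].astype(float)
x0,y0,x1,y1=252,200,266,214
sub=f[y0:y1,x0:x1];g=np.clip(sub[:,:,1]-(sub[:,:,0]+sub[:,:,2])/2-12,0,None)
print(g.round().astype(int))
vv,uu=np.mgrid[y0:y1,x0:x1];G=[(uu*g).sum()/g.sum(),(vv*g).sum()/g.sum()];print(G)
g3=plane(c,G,53.5)[0];print(g3)
# skirt edge: radial dark->bright transition and ring bright peak, along rays about the centre
K=np.array([608.6,110.8]);T=np.array(c['T']);Ti=np.linalg.inv(T)
def proj(P):
    q=Ti[:3,:3]@P+Ti[:3,3];s=q[:2]/q[2];s=s*(1+c['k1']*(s@s));return np.array([c['fx']*s[0]+c['cx'],c['fy']*s[1]+c['cy']])
gray=cv2.cvtColor(f.astype(np.uint8),cv2.COLOR_RGB2GRAY).astype(np.float32)
rr=np.arange(18,36,.25);pts=[]
for a in np.radians(np.arange(0,360,5)):
    P=[proj(np.r_[K+q*np.array([np.cos(a),np.sin(a)]),52]) for q in rr];P=np.array(P,np.float32)
    v=cv2.remap(gray,P[None,:,0],P[None,:,1],cv2.INTER_LINEAR)[0]
    w=np.clip(v-150,0,None)
    if w.max()>20: pts.append((np.degrees(a),(w*rr).sum()/w.sum()))
pts=np.array(pts);a=np.radians(pts[:,0]);k=np.ones(len(a),bool)
for _ in range(5):
    X=np.linalg.lstsq(np.c_[np.cos(a),np.sin(a),np.ones(len(a))][k],pts[k,1],rcond=None)[0]
    e=abs(np.c_[np.cos(a),np.sin(a),np.ones(len(a))]@X-pts[:,1]);k=e<max(.8,2*np.median(e))
Kf=K+X[:2];print('ring centre',Kf,X[2],k.sum(),len(k))
for z in (51,52,53):
  for q in (Kf,): print(z,np.degrees(np.arctan2(*(plane(c,G,z+1)[0][:2]-q)[::-1])),np.linalg.norm(g3[:2]-q))
E
```

```text
[[ 0  0  0  0  0  0  0  0  0  0  0  0  0  0]
 [ 0  0  0  0  0  0  0  0  0  0  0  0  0  0]
 [ 0  0  0  0  0  0  0  0  0  0  0  0  0  0]
 [ 0  0  0  0  0  0  0  0  0  0  0  0  0  0]
 [ 0  0  0  0  0  0  0  0  0  0  0  0  0  0]
 [ 0  0  0  0  0  0  0  3  1  0  0  0  0  0]
 [ 0  0  0  0  0  8 26 38 27  0  0  0  0  0]
 [ 0  0  0  0  4 44 51 44 20  0  0  0  0  0]
 [ 0  0  0  0  5 28 23  1  0  0  0  0  0  0]
 [ 0  0  0  0  0  0  0  0  0  0  0  0  0  0]
 [ 0  0  0  0  0  0  0  0  0  0  0  0  0  0]
 [ 0  0  0  0  0  0  0  0  0  0  0  0  0  0]
 [ 0  0  0  0  0  0  0  0  0  0  0  0  0  0]
 [ 0  0  0  0  0  0  0  0  0  0  0  0  0  0]]
[np.float64(258.2561728395062), np.float64(206.84259259259258)]
[595.5513003  136.14964207  53.5       ]
ring centre [608.39780952 110.21762953] 29.678990774789973 46 46
51 116.03486791488677 28.939628080882724
52 116.24738143231527 28.939628080882724
53 116.45937324428962 28.939628080882724
```

Request:
drive_tool --dr '[[0,0,0.03],[0,0,0.03],[0,0,0.028],[0,0,0],[0,0,0]]' --xyz '[[0,-0.0016,0],[0,-0.0016,0],[0,-0.0015,0],[0,0,0],[0,0,0]]' --claw '[0.9,0.9,0.9,0.9,0.9]'

```text
clock: 14.6
eef_pos: [608.5, 109.7, 55.4]
orientation: [0.003, 0.52, 0.854, 0.002]
force: [-0.9, 0.6, 14.3]
grip_width: 0.152
grasp_force: 63.5
```

Request:
drive_tool --dr '[[0,0,0],[0,0,0],[0,0,0],[0,0,0]]' --xyz '[[0,0,0],[0,0,0],[0,0,0],[0,0,0]]' --claw '[0.82,0.79,0.76,0.74]' --newtons 20

```text
clock: 15.1
eef_pos: [609.7, 110.3, 55.1]
orientation: [0.004, 0.52, 0.854, 0.003]
force: [4.9, 2.7, 7.9]
grip_width: 0.257
grasp_force: 4.2
```

Request:
drive_tool --dr '[[0,0,0],[0,0,0],[0,0,0],[0,0,0]]' --xyz '[[0,0,-0.02],[0,0,-0.02],[0,0,-0.03],[0,0,0]]' --claw '[0.74,0.74,0.74,0.74]'

```text
clock: 15.6
eef_pos: [604.3, 109.7, 55.1]
orientation: [-0.001, 0.52, 0.854, -0.001]
force: [-0.9, 0.5, 2.0]
grip_width: 0.263
grasp_force: 0.9
```

Request:
drive_tool --dr '[[0,0,0],[0,0,0],[0,0,0],[0,0,0],[0,0,0],[0,0,0],[0,0,0]]' --xyz '[[0,0,-0.03],[0,0,-0.05],[0,0,-0.2],[0,0,-0.3],[0,0,-0.5],[0,0,-0.5],[0,0,0]]' --claw '[0.74,0.74,0.74,0.74,0.74,0.74,0.74]'

```text
clock: 16.48
eef_pos: [608.0, 109.7, 155.4]
orientation: [0.004, 0.52, 0.854, 0.002]
force: [-0.0, -1.2, 0.2]
grip_width: 0.262
grasp_force: 0.0
```

```bash
python3 - <<'E'
from m import *
o=r.get_obs();print(o['eef_pos'],o['force'],o['wrist_torque'],o['orientation'])
s=cap('side');print(blobs(s,'red',BS))
t=cap('top');print(blobs(t,'red',BT),blobs(t,'green',BT))
E
```

```text
[608.0155966  109.73507399 155.43187087] [-0.02655154 -1.22183529  0.15899378] [0.04367614 0.03615419 0.04175076] [0.00350653 0.51971545 0.85432974 0.00206123]
[(np.int32(43), array([241.42, 213.84]))]
[(np.int32(60), array([280. , 226.5]))] [(np.int32(7), array([258., 207.]))]
```

Request:
drive_tool --dr '[[0,0,0],[0,0,0],[0,0,0],[0,0,0],[0,0,0],[0,0,0]]' --xyz '[[0.38,-0.74,-0.3],[0.38,-0.74,0],[0.38,-0.74,0],[0.38,-0.74,0],[0.38,-0.74,0],[0,0,0]]' --claw '[0.74,0.74,0.74,0.74,0.74,0.74]'

```text
clock: 17.32
eef_pos: [351.9, 109.3, 166.5]
orientation: [-0.002, 0.52, 0.854, -0.001]
force: [2.0, 0.2, 0.2]
grip_width: 0.26
grasp_force: 0.0
```

```bash
python3 - <<'E'
from m import *
s=cap('side');t=cap('top');print(blobs(t,'red',BT),blobs(t,'green',BT),r.get_obs()['eef_pos'])
save(t,'t4raw.png')
im=[cv2.resize(s['frame'][180:240,220:280,::-1],(400,400),interpolation=cv2.INTER_CUBIC),cv2.resize(t['frame'][180:240,245:305,::-1],(400,400),interpolation=cv2.INTER_CUBIC)]
cv2.imwrite('pics/h4.png',np.hstack(im))
print(t['frame'][196:216,255:278].min(2))
E
```

```text
[(np.int32(61), array([279.98, 226.43]))] [(np.int32(7), array([258., 207.]))] [355.64385743 108.90817299 168.22067262]
[[122 127 169 192 146  89  70  39  34  36  40  32  36  36  38  30  33  33
   36  36  27  32  37]
 [114 133 169 170 123  71  53  31  35  36  31  35  29  29  32  36  34  36
   32  37  38  34  39]
 [123 148 182 161  97  62  39  34  25  35  31  29  31  36  38  33  36  37
   37  38  32  36  33]
 [128 145 179 144  77  55  35  37  26  32  37  31  35  37  77  81  29  36
   32  38  38  43  41]
 [123 151 180 141  65  53  33  26  31  36  36  37  79 146 179 143  59  42
   39  40  38  37  28]
 [123 154 175 138  67  45  36  29  33  30  78 142 178 167 141 103  50  35
   35  36  25  23  26]
 [138 158 168 127  69  55  38  31  79 143 178 167 139 106  64  42  40  27
   17  27  16  26  27]
 [143 164 184 136  81  71  75 145 179 168 141 106  60  35  36  34  29  27
   21  26  23  32  31]
 [132 167 199 160  94  98 143 165 140 107  66  40  35  34  27  20  18  29
   29  33  28  30  34]
 [121 163 194 155  90 115 131 108  65  32  40  32  29  27  20  19  25  25
   31  30  37  35  39]
 [119 127 
[... 260 characters left out ...]
 37  36  37  37  40]
 [122 118 113 152 185 168 111  81  72  42  37  34  42  38  41  42  40  40
   35  37  41  38  36]
 [133 120 131 146 180 195 164 114  99  90  48  36  41  41  40  38  36  35
   36  36  38  33  49]
 [145 127 140 133 147 186 195 175 131 103  94  69  42  35  42  37  36  40
   39  42  49  65  87]
 [165 136 129 126 123 154 187 200 175 141 113  97  96  75  67  69  68  70
   76  83  87 120 135]
 [162 132 122 124 120 146 160 174 193 193 178 136 109 110 108 111 105  95
  107 127 134 162 189]
 [165 155 122 122 138 151 139 132 162 198 201 189 183 185 172 164 166 173
  184 188 190 194 185]
 [157 173 136 120 135 142 125 118 131 144 155 174 194 201 199 195 199 198
  202 192 177 158 139]]
```

View pics/h4.png

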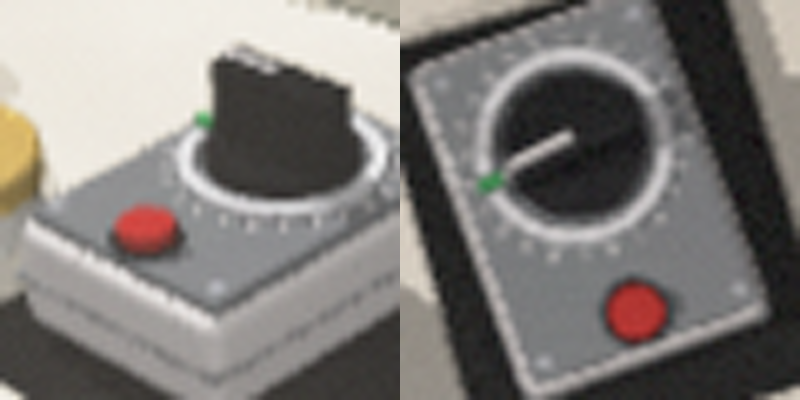

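The pointer line and the green marker are collinear in the top view: the line runs to (261,205) and the marker is at (258,207). The timer hasn't moved. Next, shut the fingers and move over the button.

Request:
drive_tool --dr '[[0,0,0],[0,0,0],[0,0,0],[0,0,0],[0,0,0],[0,0,0],[0,0,0]]' --xyz '[[-0.45,0.69,0],[-0.45,0.69,0],[-0.45,0.69,0],[-0.45,0.69,0],[0,0,0],[0,0,0],[0,0,0]]' --claw '[1,1,1,1,1,1,1]'

```text
clock: 18.3
eef_pos: [552.0, 89.3, 168.6]
orientation: [-0.0, 0.52, 0.854, -0.0]
force: [-0.8, 0.9, -0.4]
grip_width: -0.001
grasp_force: 0.0
```

Request:
drive_tool --dr '[[0,0,0],[0,0,0],[0,0,0],[0,0,0],[0,0,0],[0,0,0],[0,0,0]]' --xyz '[[-0.027,0.052,0.4],[0,0,0.5],[0,0,0.5],[0,0,0.25],[0,0,0.05],[0,0,0],[0,0,0]]' --claw '[1,1,1,1,1,1,1]'

```text
clock: 19.18
eef_pos: [557.1, 89.1, 68.0]
orientation: [0.001, 0.52, 0.854, 0.001]
force: [0.2, -0.7, 0.7]
grip_width: -0.002
grasp_force: 0.0
```

```bash
python3 - <<'E'
from m import *
o=r.get_obs();print(o['eef_pos'],o['force'])
s=cap('side');print(blobs(s,'red',BS))
cv2.imwrite('pics/h5.png',cv2.resize(s['frame'][150:250,200:300,::-1],(500,500),interpolation=cv2.INTER_CUBIC))
E
```

```text
[557.0640155   89.09112105  68.03129801] [ 0.17930577 -0.66343195  0.67710613]
[(np.int32(48), array([241.38, 214.06]))]
```

View pics/h5.png

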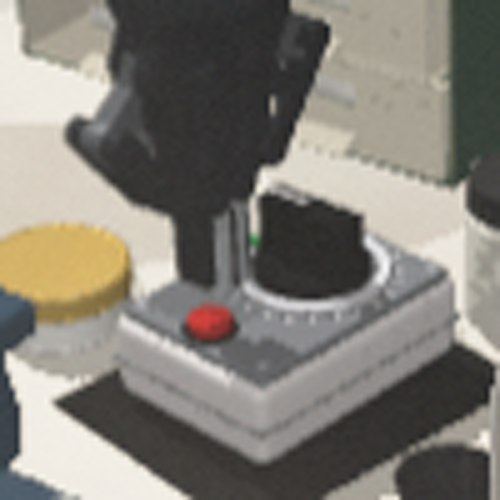

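The shut fingertips, at crop (215,288), are directly above the button and clear of the knob. Going down to press.

Request:
drive_tool --dr '[[0,0,0],[0,0,0],[0,0,0],[0,0,0]]' --xyz '[[0.011,-0.022,0.1],[0,0,0.08],[0,0,0],[0,0,0]]' --claw '[1,1,1,1]'

```text
clock: 19.73
eef_pos: [554.6, 89.1, 55.8]
orientation: [-0.0, 0.52, 0.854, -0.0]
force: [0.2, -0.2, -0.2]
grip_width: 0.001
grasp_force: 0.0
```

Request:
drive_tool --dr '[[0,0,0],[0,0,0],[0,0,0],[0,0,0]]' --xyz '[[0,0,0.025],[0,0,0.017],[0,0,0],[0,0,0]]' --claw '[1,1,1,1]'

```text
clock: 20.23
eef_pos: [554.8, 89.1, 53.6]
orientation: [0.0, 0.52, 0.854, 0.0]
force: [-0.2, -0.1, 2.7]
grip_width: -0.0
grasp_force: 1.1
```

Request:
drive_tool --dr '[[0,0,0],[0,0,0],[0,0,0],[0,0,0]]' --xyz '[[0,0,0.02],[0,0,0.02],[0,0,0.015],[0,0,0]]' --claw '[1,1,1,1]'

```text
clock: 20.72
eef_pos: [554.9, 89.1, 50.5]
orientation: [0.0, 0.52, 0.854, 0.0]
force: [-1.4, 0.7, 6.0]
grip_width: 0.003
grasp_force: 3.1
```

Request:
drive_tool --dr '[[0,0,0],[0,0,0],[0,0,0]]' --xyz '[[0,0,0.015],[0,0,0],[0,0,0]]' --claw '[1,1,1]'

```text
clock: 21.1
eef_pos: [554.9, 89.1, 50.4]
orientation: [0.0, 0.52, 0.854, 0.0]
force: [-4.3, -0.2, 12.8]
grip_width: -0.0
grasp_force: 5.8
```

The button is bottomed out after 4 mm of travel. Releasing it and backing off.

Request:
drive_tool --dr '[[0,0,0],[0,0,0],[0,0,0],[0,0,0],[0,0,0],[0,0,0],[0,0,0],[0,0,0],[0,0,0]]' --xyz '[[0,0,-0.02],[0,0,-0.03],[0,0,-0.04],[0,0,-0.1],[0,0,-0.4],[0,0,-0.7],[0,0,-0.7],[0,0,0],[0,0,0]]' --claw '[1,1,1,1,1,1,1,1,1]'

```text
clock: 22.22
eef_pos: [553.7, 89.2, 167.6]
orientation: [-0.001, 0.52, 0.854, -0.0]
force: [0.1, 0.9, -0.5]
grip_width: 0.001
grasp_force: 0.0
```

Request:
drive_tool --dr '[[0,0,0],[0,0,0],[0,0,0],[0,0,0],[0,0,0],[0,0,0]]' --xyz '[[0.38,-0.74,0],[0.38,-0.74,0],[0.38,-0.74,0],[0.38,-0.74,0],[0,0,0],[0,0,0]]' --claw '[1,1,1,1,1,1]'

```text
clock: 22.98
eef_pos: [354.7, 88.4, 167.8]
orientation: [-0.0, 0.52, 0.854, -0.0]
force: [0.2, -0.8, -0.0]
grip_width: -0.002
grasp_force: 0.0
```

```bash
python3 - <<'E'
from m import *
s=cap('side');t=cap('top');print(blobs(t,'red',BT),blobs(t,'green',BT),blobs(s,'red',BS),r.get_obs()['eef_pos'])
a=cv2.imread('pics/t4raw.png')[165:255,235:315].astype(int);b=t['frame'][165:255,235:315,::-1].astype(int);print('diff',(abs(a-b).max(2)>40).sum())
print('button',cross(t,blobs(t,'red',BT)[0][1],s,blobs(s,'red',BS)[0][1]))
E
```

```text
[(np.int32(60), array([280. , 226.5]))] [(np.int32(7), array([258., 207.]))] [(np.int32(41), array([241.54, 213.8 ]))] [355.52058899  88.35200343 168.3442951 ]
diff 0
button (array([554.52260979,  89.08980978,  50.81539867]), np.float64(1.2139544099642732))
```

Nothing has shifted, and the button is out again. Handing in.

```bash
python3 -c "
from workcell import r
print(r.sign_off())"
```

```text
the job is handed in; nothing more can be done
None
```

I turned the knob clockwise until its pointer lined up with the green marker (within about 2° in the top view), let go, then pressed the start button once fully in and released it; the camera checks showed no movement of the timer or marker, and the job is handed in at about 23 s.

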